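# Clear the papercraft mat: scraper into its slot, tape rolls onto the spindle

### The arm

A 6-joint arm with a two-finger parallel gripper is mounted at the origin on the work surface. World frame = base frame: x ahead of the robot, y to its left, z up, the work surface at z = 0. Lengths are in mm, angles in rad, forces in N, time in s.
With the tool pointing down it reaches from about 350 to 800 mm from the base axis. Payload 7.3 kg.
Tool frame: the origin (TCP) lies between the finger pads; the fingertips stand 22 mm ahead of it and the grasp point (between the pads) lies 3 mm ahead of it (bot.tip_reach is the distance from the TCP to the fingertips, in mm); z points along the fingers, y is the line along which they close (so a half turn about z gives the same grasp; the last joint's range is limited). The gripper opens to 85 mm and grips with 20 to 120 N. Pads are 22 mm wide; open, the fingers measure 114 mm over their backs; the gripper's body (76 mm by 85 mm) begins 54 mm behind the grasp point. The pads swing forward as they close: fully open they stand 13 mm farther back than shut.
Start: joints at [-1.288, 0.342, 1.524, -0, 1.275, -0.146], TCP at [218.308, -477.477, 253.322] pointing down, gripper open.
Joint ranges: [-2.53, 2.53], [-0.77, 2.02], [0.04, 2.7], [-1, 4.14], [0.28, 2.66], [-3.11, 3.11]. Speed limits (rad/s): [2.57, 2.57, 3.14, 3.14, 3.14, 3.14].

### API

Orientations are given as a unit quaternion [x, y, z, w].
In Python, from plant import bot gives the robot as it stands.
- The arm moves only by the tool servo_tool, never from a script. Its argument "commands" is a list of rows, each an object with "slide": the shift along the tool's x, y, z normalised to -1 to 1, where 1 is 0.02 m, a list of three; "rotation": the turn, a rotation vector about the tool's x, y, z normalised to -1 to 1, where 1 is 120 degrees, a list of three. A call has 1 to 5 rows; each row shifts and turns the commanded pose from where the row before left it, along the tool's axes as they then stand; what a row does not reach is not made up. A row lasts 1/12 s, in which the tool goes at most 41.7 mm and 7.16 degrees, less where a joint would pass 70% of its speed; a pose out of reach is approached as far as the arm can. A call with a number of a shift or a turn outside -1 to 1 is refused whole. A call with a gripper value outside its range is refused whole. "jaw" is the opening, from -1 (shut) to 1 (fully open), set as the call begins (left out, the last holds). The fingers move at their own pace and stop on an object; "force" is the grip in N (left out, the last holds). Time passes only in rows, so rows that do not move let the fingers close. It gives the time, the measured TCP pose, the force, the opening and the grip force at its end, in the units of the state.
- bot.get_obs(): the state, without advancing time (a new reading comes with each control period).
- bot.camera(name): name is "scene" or "top" or "wrist"; returns (picture, depth): 420x560x3 uint8, red, green, blue; 420x560 float32, mm along the optical axis (not along the pixel's ray), 0 where there is no reading.
- bot.camera_info(name): a dict with "intrinsics" (3x3 intrinsics, pixels), "eye" and "orientation" of the camera in the world; the wrist camera has in their place "T_tool_cam" (4x4, takes a point from camera to tool coordinates, whose origin is the TCP and whose axes are the flange's). Camera axes: x right, y up, looking along -z (the intrinsics and any distortion apply to the point x, -y, -z); pixel columns grow to the right and rows downward; lengths in mm; the calibration is good to about 2 mm. The wrist camera is an equidistant fisheye: a pixel r from the principal point sees the ray r / f radians off the axis. A picture is of the moment at which its call begins: read the wrist's pose just before it. camera_info takes no time and is no camera call.
- bot.finish_job(): hands the job in; it is judged then, once.
The state is a dict: "time": time; "joint_positions": joint angles; "dq": joint speeds; "joint_efforts": joint torques, N m; "tool_pos": TCP position; "eef_rot": TCP orientation; "force": force on the tool from outside, world axes, zero at the start; "torque": the same for the moment, N m; "grip_width": finger opening in mm; "gripper_force": force on a finger pad.
Only numpy, scipy, OpenCV 4.12 (cv2) and the standard library are available. Lean on these libraries where they do the work, as an engineer would, in place of code of your own. Each camera call takes 0.05 s, during which the arm holds its last target. There are 200 camera calls.

### The job

Clear the cutting mat: thread both tape rolls down the spindle, the large yellow roll fully home on the foot first and then the small blue one flat on top of it, and slide the red-handled scraper blade first into the sloping slot of the wooden block until its tip rests on the slot's bottom. Leave everything let go and at rest, and do not disturb the two marker cases, the snips or the microphone.

Things in the scene. Friction and masses are not known exactly. Their poses are not given: they have to be found in the camera images.
- scraper: Flat scraper lying on the mat, 190 mm long. Origin: on its underside where blade and handle meet. x runs along the blade to its tip, y across, z up. Steel blade: x 0 to 90 mm, 50 mm wide, 4 mm thick (z 0 to 4). Red handle with dark ferrule: x 0 to -100 mm, 24 mm wide, 16 mm thick (z 0 to 16). 0.14 kg, balances at x about -10 mm.
- scraper_tip (a point): Middle of the scraper blade's end edge: 90 mm from the scraper's origin along its x, at mid-thickness (z 2 mm).
- block: Wooden tool block, fixed. Origin: centre of its underside on the mat. Base 125 mm (x) by 96 mm (y), 12 mm thick; on it a dark wooden sheath (85 mm long, 76 wide, 28 thick) slopes up at 35 degrees towards -x, its open mouth at the upper end, 74 mm above the mat, facing up and towards the robot. Highest point about 95 mm.
- slot: Slot of the block (fixed to it). Origin: centre of the mouth, at (-35, 0, 74) mm in the block's frame. x points into the slot (35 degrees down, to the block's +x), y across its width, z square to its flat, upwards. 56 mm wide (y), 8 mm high (z), 75 mm deep (x) to a solid bottom; walls 10 mm; flared steel lips stand 7 mm out before the mouth. Tip at the bottom: 15 mm of blade still shows.
- spindle: Tape spindle, fixed. Origin: centre of the underside of its foot, z up. Grey round foot 80 mm across and 12 mm high; on it a bright upright post 20 mm across, its top 72 mm above the mat, tapering over the last 8 mm.
- roll_large: Large yellow tape roll lying flat: 66 mm outside, 25 mm hole, 26 mm high. Origin: centre of its underside, z its axis.
- roll_small: Small blue tape roll lying flat: 54 mm outside, 25 mm hole, 20 mm high. Origin: centre of its underside, z its axis.
- markers_a: Clear case of markers with blue, green and black caps, standing: 100 mm (x) by 50 mm (y) by 124 mm high, origin at the centre of its underside. Leave alone.
- markers_b: Clear case of markers with yellow, orange, red and black caps, standing: 100 mm (x) by 50 mm (y) by 124 mm high, origin at the centre of its underside. Leave alone.
- snips: Red-handled snips lying flat, about 155 mm long along x (from -80 to 75 mm), 60 mm wide, 14 mm high, origin on its underside, 12 mm behind the pivot; jaws to +x. Leave alone.
- mic: Desk microphone standing: black round foot 90 mm across, 12 mm high, body up to 54 mm across, red foam top, 188 mm high. Origin: centre of its underside. Leave alone.

How it is judged (in metres and radians):
On the way, in this order (a step that is already met when the one before it is completed fails the run):
1. the large roll is fully home on the spindle's foot (horizontal distance between roll_large and spindle below 0.006 m and z of roll_large in the frame of spindle between 0.009 and 0.015 m and angle between roll_large's own z axis and vertical below 0.08 rad), for 0.2 s.
2. the small roll is fully home on the large one (all of step 1 and horizontal distance between roll_small and spindle below 0.006 m and z of roll_small in the frame of spindle between 0.035 and 0.041 m and angle between roll_small's own z axis and vertical below 0.08 rad), for 0.2 s.
At the end, for the whole second after the job is handed in: Large roll round the post, within 6 mm of its axis, flat on the foot (within 3 mm in height, 0.08 rad); small roll likewise flat on the large one; scraper blade in the slot, its tip within 7 mm of the slot's bottom, along the slot within 0.12 rad; all three released and at rest (under 0.02 m/s) (all of step 2 and x of scraper_tip in the frame of slot between 0.068 and 0.08 m and y of scraper_tip in the frame of slot between -0.008 and 0.008 m and z of scraper_tip in the frame of slot between -0.006 and 0.006 m and angle between the x axis of scraper and the x axis of slot, either way round below 0.12 rad and linear speed of each of roll_large, roll_small, scraper below 0.02 m/s); the robot touches nothing.
It fails at once if a bystander (markers_a) is pushed more than 20 mm or tipped (distance of markers_a from where it was at the start of the episode above 0.02 m or angle between markers_a's own z axis and vertical above 0.25 rad).
It fails at once if a bystander (markers_b) is pushed more than 20 mm or tipped (distance of markers_b from where it was at the start of the episode above 0.02 m or angle between markers_b's own z axis and vertical above 0.25 rad).
It fails at once if a bystander (snips) is pushed more than 20 mm or tipped (distance of snips from where it was at the start of the episode above 0.02 m or angle between snips's own z axis and vertical above 0.25 rad).
It fails at once if a bystander (mic) is pushed more than 20 mm or tipped (distance of mic from where it was at the start of the episode above 0.02 m or angle between mic's own z axis and vertical above 0.25 rad).
It also fails if it takes over 72 s, if anything falls off the work surface, if the arm or the gripper's body presses on something with over 40 N, if the wrist force passes 120 N, or if a joint passes its speed limit or range.

## Working session

There is one attempt and no reset: what is moved stays moved. The work goes in short steps, Python scripts to look and compute and a tool call to move; the robot and the scene stay as the last step left them, time stands still between calls to the robot, and variables do not carry over. Pictures are saved under pics/ and viewed, at most 10 in all, crops included, and the job is handed in when it is done.

Besides the shell and the picture viewer there is one more tool, called after "Emit:" as name([rows], argument=value, ...), one row to a line, values as JSON. servo_tool: Moves the arm, as the interface text tells. Scaled input: -1 to 1 covers 0.02 m each way for a shift and 120 degrees each way for a turn. Its arguments: {"type":"object","properties":{"commands":{"type":"array"},"jaw":{"type":"number"},"force":{"type":"number"}},"required":["commands"]}

```bash
mkdir -p pics; ls; cat > h.py <<'E'
import numpy as np,cv2
from scipy.spatial.transform import Rotation as R
from plant import bot
def snap(n,save=None):
    im,d=bot.camera(n)
    if save: cv2.imwrite('pics/'+save,im[:,:,::-1])
    return im,d
def cloud(n,d):
    i=bot.camera_info(n);K=np.array(i["intrinsics"]);o=i["orientation"]
    o=np.array(o);Rm=o if o.shape==(3,3) else R.from_quat(o).as_matrix()
    v,u=np.mgrid[:d.shape[0],:d.shape[1]]
    p=np.stack([(u-K[0,2])/K[0,0]*d,-(v-K[1,2])/K[1,1]*d,-d],-1)
    w=p@Rm.T+np.array(i["eye"]); w[d==0]=np.nan
    return w
E
python3 - <<'E'
from h import *
for n in("top","scene"):
    im,d=snap(n,n+'0.png'); print(bot.camera_info(n)); np.save(n+'.npy',cloud(n,d)); np.save(n+'im.npy',im)
print(bot.camera_info("wrist"));print(bot.get_obs())
E
```

```text
pics
{'intrinsics': array([[528.57678248,   0.        , 268.0894539 ],
       [  0.        , 528.57678248, 205.85232453],
       [  0.        ,   0.        ,   1.        ]]), 'eye': array([ 448.01422364,  -12.93182699, 1607.09769174]), 'orientation': array([ 0.03229171, -0.01904135, -0.70534354,  0.70787369])}
{'intrinsics': array([[496.23261885,   0.        , 286.30788536],
       [  0.        , 496.23261885, 210.14565182],
       [  0.        ,   0.        ,   1.        ]]), 'eye': array([1177.96008548,  815.9862885 ,  839.13545528]), 'orientation': array([0.13946415, 0.42165588, 0.85257635, 0.27544445])}
{'intrinsics': array([[325.1922621 ,   0.        , 282.88392073],
       [  0.        , 325.1922621 , 209.72288308],
       [  0.        ,   0.        ,   1.        ]]), 'T_tool_cam': array([[ 1.06806349e-03,  9.48106032e-01,  3.17952529e-01,
         8.19791826e+01],
       [ 9.99999359e-01, -8.92992872e-04, -6.96364569e-04,
        -7.10378711e-01],
       [-3.76298106e-04,  3.17953069e-01, -9.48106378e-01,
        -1.20877130e+02],
       [ 0.00000000e+00,  0.00000000e+00,  0.00000000e+00,
         1.00000000e+00]])}
{'time': 0.1, 'joint_positions': array([-1.28800559e+00,  3.42656472e-01,  1.52489763e+00,  2.89743777e-06,
        1.27540117e+00, -1.45992974e-01]), 'dq': array([-0.00042693, -0.00211834, -0.00401465,  0.00033793,  0.00071415,
       -0.0021573 ]), 'joint_efforts': array([ 1.10831996e-03, -4.34446406e+01, -2.46491736e+01, -2.36227734e-04,
        4.67998500e-03,  9.08246960e-06]), 'tool_pos': array([ 218.21161484, -477.15436191,  252.7019869 ]), 'eef_rot': array([ 9.77105823e-01,  2.12752784e-01, -4.51819484e-05, -6.79809804e-04]), 'force': array([-1.18570009, -0.38377182, -0.74183021]), 'torque': array([-0.02256013,  0.03293255, -0.00229968]), 'gripper_force': 0.0, 'grip_width': 85.27958992519805}
```

View pics/top0.png

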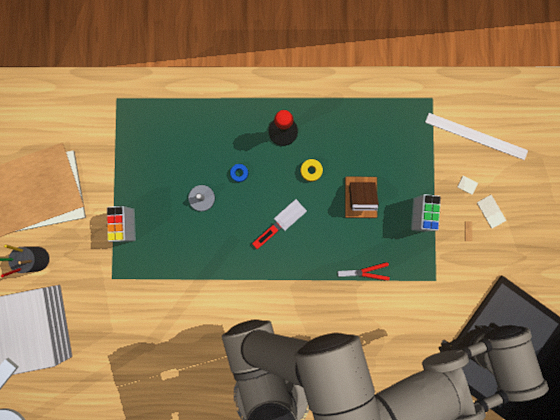

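View pics/scene0.png

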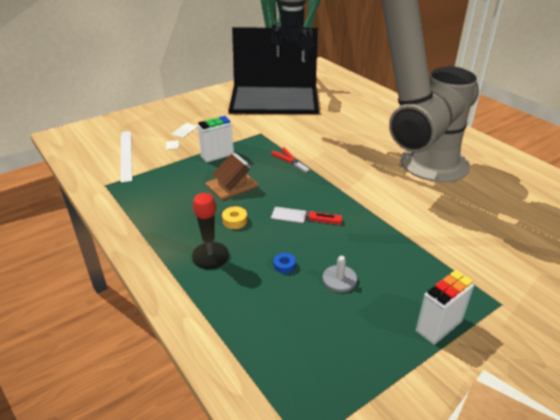

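Top view: the large roll is at (312,170), small roll (239,172), spindle (201,197), scraper from (262,238) to (295,210), block (361,197), mic (283,127), snips (365,271) and cases (120,223) and (428,212). The scene view agrees.

```bash
python3 - <<'E'
from h import *
out={}
for n in("top","scene"):
    im=np.load(n+'im.npy');w=np.load(n+'.npy');hsv=cv2.cvtColor(im,cv2.COLOR_RGB2HSV)
    H,S,V=[hsv[...,k].astype(int) for k in range(3)]
    def reg(c,r):
        m=np.zeros(H.shape,bool);m[c[1]-r:c[1]+r,c[0]-r:c[0]+r]=1;return m
    C={'top':dict(L=(312,170),S=(239,172),P=(201,197),K=(280,222),B=(361,197)),'scene':dict(L=(235,217),S=(285,263),P=(340,275),K=(308,216),B=(232,178))}[n]
    mat=w[reg(C['K'],40)&(H>60)&(H<90)&(S>100)];print(n,'mat z',np.nanmedian(mat[:,2]))
    for k,hm in(('L',(H>18)&(H<35)&(S>120)),('S',(H>100)&(H<125)&(S>120))):
        p=w[reg(C[k],22)&hm];p=p[~np.isnan(p[:,0])];zt={'L':26,'S':20}[k]
        t=p[abs(p[:,2]-zt)<4]
        (cx,cy),r=cv2.minEnclosingCircle(t[:,:2].astype(np.float32))
        print(n,k,len(p),len(t),np.median(t[:,2]),'mean',t.mean(0).round(1),'circ',cx,cy,r)
    p=w[reg(C['P'],30)].reshape(-1,3)
    f=p[(abs(p[:,2]-12)<4)];q=p[(p[:,2]>30)]
    (cx,cy),r=cv2.minEnclosingCircle(f[:,:2].astype(np.float32))
    print(n,'foot',len(f),np.median(f[:,2]),f.mean(0).round(1),cx,cy,r,'post',len(q),q.mean(0).round(1),q[:,2].max())
    m=reg(C['K'],42);hd=w[m&((H<8)|(H>172))&(S>130)];hd=hd[hd[:,2]>5]
    bl=w[m&(S<40)&(V>120)]; bl=bl[(bl[:,2]<12)]
    for a,p in(('handle',hd),('blade',bl)):
        p=p[~np.isnan(p[:,0])];c,s,ang=cv2.minAreaRect(p[:,:2].astype(np.float32));print(n,a,len(p),p.mean(0).round(1),c,s,ang)
    p=w[reg(C['B'],32)].reshape(-1,3);b=p[(abs(p[:,2]-12)<3)]
    print(n,'base',cv2.minAreaRect(b[:,:2].astype(np.float32)),'top',p[np.nanargmax(p[:,2])])
im=cv2.imread('pics/top0.png');cv2.imwrite('pics/c.png',cv2.resize(np.hstack([im[160:235,320:400],im[180:255,240:320]]),None,fx=5,fy=5,interpolation=cv2.INTER_CUBIC))
E
```

```text
top mat z -0.34044601238827
top L 361 228 25.536250176454246 mean [ 674.  -113.7   25.7] circ 673.911376953125 -112.76248168945312 33.060142517089844
top S 222 141 19.299868369427486 mean [665.3 104.6  19.7] circ 666.0233764648438 105.06095123291016 26.525188446044922
top foot 384 11.244748359362688 [591.7 221.4  11.6] 581.7890625 222.44503784179688 113.41740417480469 post 48 [588.7 218.   63.4] 74.64442863654222
top handle 181 [471.3  26.4  15. ] (474.7054748535156, 22.638042449951172) (23.953805923461914, 98.56573486328125) 41.76831817626953
top blade 500 [539.  -49.3   3. ] (539.1989135742188, -49.069061279296875) (51.98966979980469, 90.94735717773438) 42.347537994384766
top base ((593.37841796875, -252.60845947265625), (178.9146728515625, 156.81039428710938), 4.681087970733643) top [ 567.09581296 -253.31260271   92.86155117]
scene mat z 0.8585149187917409
scene L 488 267 25.880223471717272 mean [ 671.4 -111.    25.9] circ 669.7754516601562 -112.33614349365234 34.596534729003906
scene S 403 238 19.894158123630746 mean [663.6 107.7  19.8] circ 663.449951171875 105.51688385009766 28.670976638793945
scene foot 570 12.313362723315834 [590.4 224.9  12.3] 586.572265625 221.57461547851562 40.78902816772461 post 143 [590.  224.1  54.7] 75.1594849033039
scene handle 270 [472.1  29.1  14.2] (470.05072021484375, 26.880857467651367) (29.638093948364258, 87.73207092285156) 43.400169372558594
scene blade 438 [536.1 -48.1   3.8] (516.03759765625, 27.83343505859375) (94.10472106933594, 265.3400573730469) 12.091943740844727
scene base ((578.0707397460938, -334.76019287109375), (265.2476806640625, 135.99234008789062), 81.01732635498047) top [790.49418232 -27.60705836 188.34770162]
```

View pics/c.png

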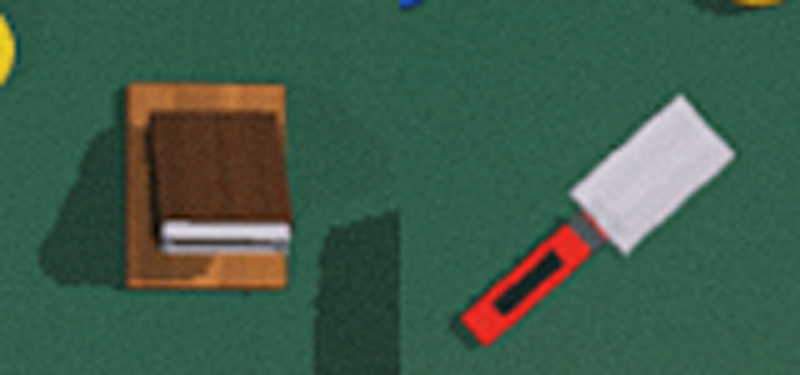

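Both views agree. I'll rotate the tool to yaw -47.7° (along the scraper, with the camera away from the mic), then fly over the large roll.

Emit:
servo_tool([
  {"slide": [0,0,0],"rotation": [0,0,0.059]},
  {"slide": [0,0,0],"rotation": [0,0,0.059]},
  {"slide": [0,0,0],"rotation": [0,0,0.059]},
  {"slide": [0,0,0],"rotation": [0,0,0.059]},
  {"slide": [0,0,0],"rotation": [0,0,0.059]},
])

```text
time: 0.52
tool_pos: [218.3, -477.3, 252.9]
eef_rot: [0.995, -0.097, -0.0, -0.0]
force: [0.5, 0.2, 0.4]
grip_width: 85.4
gripper_force: 0.0
```

Emit:
servo_tool([
  {"slide": [0,0,0],"rotation": [0,0,0.059]},
  {"slide": [0,0,0],"rotation": [0,0,0.059]},
  {"slide": [0,0,0],"rotation": [0,0,0.059]},
  {"slide": [0,0,0],"rotation": [0,0,0.059]},
  {"slide": [0,0,0],"rotation": [0,0,0.059]},
])

```text
time: 0.93
tool_pos: [218.2, -477.2, 252.9]
eef_rot: [0.918, -0.395, -0.0, -0.0]
force: [-0.5, -0.6, 0.4]
grip_width: 85.8
gripper_force: 0.0
```

Emit:
servo_tool([
  {"slide": [0,-0.5,0],"rotation": [0,0,0.0125]},
  {"slide": [0.05,-1,0],"rotation": [0,0,0]},
  {"slide": [0.05,-1,0],"rotation": [0,0,0]},
  {"slide": [0.05,-1,0],"rotation": [0,0,0]},
  {"slide": [0.05,-1,0],"rotation": [0,0,0]},
])

```text
time: 1.35
tool_pos: [287.9, -418.9, 252.9]
eef_rot: [0.914, -0.405, -0.0, -0.0]
force: [-0.2, -0.0, -0.4]
grip_width: 85.6
gripper_force: 0.0
```

Emit:
servo_tool([
  {"slide": [0.05,-1,0],"rotation": [0,0,0]},
  {"slide": [0.05,-1,0],"rotation": [0,0,0]},
  {"slide": [0.05,-1,0],"rotation": [0,0,0]},
  {"slide": [0.05,-1,0],"rotation": [0,0,0]},
  {"slide": [0.05,-1,0],"rotation": [0,0,0]},
])

```text
time: 1.77
tool_pos: [365.3, -355.3, 252.9]
eef_rot: [0.914, -0.405, -0.0, -0.0]
force: [0.1, -0.8, -0.6]
grip_width: 85.2
gripper_force: 0.0
```

Emit:
servo_tool([
  {"slide": [0.05,-1,0],"rotation": [0,0,0]},
  {"slide": [0.05,-1,0],"rotation": [0,0,0]},
  {"slide": [0.05,-1,0],"rotation": [0,0,0]},
  {"slide": [0.05,-1,0],"rotation": [0,0,0]},
  {"slide": [0.05,-1,0],"rotation": [0,0,0]},
])

```text
time: 2.18
tool_pos: [442.7, -291.7, 252.9]
eef_rot: [0.915, -0.405, -0.0, -0.0]
force: [0.4, -0.4, -1.3]
grip_width: 85.4
gripper_force: 0.0
```

Emit:
servo_tool([
  {"slide": [0.05,-1,0],"rotation": [0,0,0]},
  {"slide": [0.05,-1,0],"rotation": [0,0,0]},
  {"slide": [0.05,-1,0],"rotation": [0,0,0]},
  {"slide": [0.05,-1,0],"rotation": [0,0,0]},
  {"slide": [0.05,-1,0],"rotation": [0,0,0]},
])

```text
time: 2.6
tool_pos: [520.0, -228.2, 252.8]
eef_rot: [0.915, -0.405, -0.0, -0.0]
force: [-1.1, -0.2, 0.3]
grip_width: 85.4
gripper_force: 0.0
```

Emit:
servo_tool([
  {"slide": [0.05,-1,0],"rotation": [0,0,0]},
  {"slide": [0.05,-1,0],"rotation": [0,0,0]},
  {"slide": [0.05,-1,0],"rotation": [0,0,0]},
  {"slide": [0.05,-1,0],"rotation": [0,0,0]},
  {"slide": [0.05,-1,0],"rotation": [0,0,0]},
])

```text
time: 3.02
tool_pos: [597.4, -164.7, 252.7]
eef_rot: [0.915, -0.405, -0.001, 0.0]
force: [0.4, -0.4, -0.1]
grip_width: 85.1
gripper_force: 0.0
```

Emit:
servo_tool([
  {"slide": [0.05,-1,0.3],"rotation": [0,0,0]},
  {"slide": [0.05,-1,0.7],"rotation": [0,0,0]},
  {"slide": [0.05,-1,1],"rotation": [0,0,0]},
  {"slide": [0.05,-1,1],"rotation": [0,0,0]},
  {"slide": [0.05,-0.6,1],"rotation": [0,0,0]},
])

```text
time: 3.43
tool_pos: [669.3, -105.7, 171.8]
eef_rot: [0.915, -0.404, -0.0, -0.0]
force: [0.4, -0.7, -0.5]
grip_width: 85.3
gripper_force: 0.0
```

Emit:
servo_tool([
  {"slide": [0,0,1],"rotation": [0,0,0]},
  {"slide": [0,0,0],"rotation": [0,0,0]},
  {"slide": [0,0,0],"rotation": [0,0,0]},
])

```text
time: 3.68
tool_pos: [667.5, -107.1, 151.9]
eef_rot: [0.915, -0.404, -0.002, 0.0]
force: [-0.1, 0.1, 0.9]
grip_width: 85.1
gripper_force: 0.0
```

```bash
cat >> h.py <<'E'
def wrist(save=None):
    o=bot.get_obs();im,d=snap("wrist",save);i=bot.camera_info("wrist");K=i["intrinsics"];T=i["T_tool_cam"]
    v,u=np.mgrid[:d.shape[0],:d.shape[1]]
    a=(u-K[0,2])/K[0,0];b=(v-K[1,2])/K[1,1];r=np.hypot(a,b)+1e-9;t=np.tan(np.minimum(r,1.5))/r
    p=np.stack([a*t*d,-b*t*d,-d],-1)@T[:3,:3].T+T[:3,3]
    w=p@R.from_quat(o['eef_rot']).as_matrix().T+o['tool_pos'];w[(d==0)|(r>1.45)]=np.nan
    return im,w,o
def hsv(im):
    h=cv2.cvtColor(im,cv2.COLOR_RGB2HSV).astype(int);return h[...,0],h[...,1],h[...,2]
COL={'L':(18,35),'S':(100,125)}
def ring(w,im,k,z,near,rad=45):
    H,S,V=hsv(im);m=(H>COL[k][0])&(H<COL[k][1])&(S>110)&(abs(w[...,2]-z)<4)&(np.hypot(w[...,0]-near[0],w[...,1]-near[1])<rad)
    t=w[m];(cx,cy),r=cv2.minEnclosingCircle(t[:,:2].astype(np.float32))
    print(k,len(t),'z',np.median(t[:,2]).round(1),'mean',t.mean(0).round(1)[:2],'circ',np.round([cx,cy,r],1))
    return cx,cy
def disp(dw,o=None):
    o=o or bot.get_obs();print('slide total',(R.from_quat(o['eef_rot']).as_matrix().T@np.array(dw)/20).round(2))
E
python3 - <<'E'
from h import *
im,w,o=wrist('w1.png');c=ring(w,im,'L',26,(672,-112));print(o['tool_pos'],bot.tip_reach)
disp(np.array([*c,25])-o['tool_pos'],o)
E
```

```text
L 4331 z 26.1 mean [ 673. -116.] circ [ 672.  -114.6   33.2]
[ 667.53730158 -107.07167562  151.88307365] 22.0
slide total [0.45 0.07 6.34]
```

View pics/w1.png

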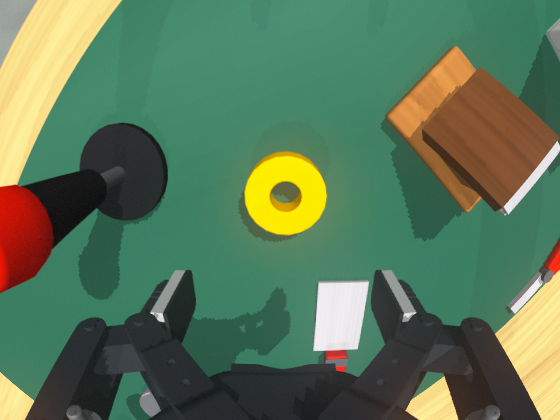

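The roll is centred at pixel (286,194), world (672,-114.6), with the mic well to the left. Descend and grip.

Emit:
servo_tool([
  {"slide": [0.25,0.05,1],"rotation": [0,0,0]},
  {"slide": [0.2,0.02,1],"rotation": [0,0,0]},
  {"slide": [0,0,1],"rotation": [0,0,0]},
  {"slide": [0,0,1],"rotation": [0,0,0]},
  {"slide": [0,0,1],"rotation": [0,0,0]},
])

```text
time: 4.15
tool_pos: [674.3, -115.9, 54.9]
eef_rot: [0.914, -0.405, 0.002, -0.0]
force: [-0.3, -0.3, -0.1]
grip_width: 85.5
gripper_force: 0.0
```

Emit:
servo_tool([
  {"slide": [0,0,0.7],"rotation": [0,0,0]},
  {"slide": [0,0,0.5],"rotation": [0,0,0]},
  {"slide": [0,0,0],"rotation": [0,0,0]},
])

```text
time: 4.4
tool_pos: [672.8, -115.3, 28.5]
eef_rot: [0.914, -0.405, -0.001, 0.0]
force: [0.4, -0.1, -0.6]
grip_width: 85.5
gripper_force: 0.0
```

Emit:
servo_tool([
  {"slide": [0,0,0],"rotation": [0,0,0]},
  {"slide": [0,0,0],"rotation": [0,0,0]},
  {"slide": [0,0,0],"rotation": [0,0,0]},
  {"slide": [0,0,0],"rotation": [0,0,0]},
  {"slide": [0,0,0],"rotation": [0,0,0]},
], jaw=-1, force=40)

```text
time: 4.82
tool_pos: [674.4, -115.5, 32.0]
eef_rot: [0.914, -0.405, 0.002, -0.0]
force: [-2.0, -1.4, 6.6]
grip_width: 64.5
gripper_force: 44.0
```

Emit:
servo_tool([
  {"slide": [0,0,0],"rotation": [0,0,0]},
  {"slide": [0,0,0],"rotation": [0,0,0]},
  {"slide": [0,0,0],"rotation": [0,0,0]},
])

```text
time: 5.07
tool_pos: [674.4, -115.5, 32.0]
eef_rot: [0.914, -0.405, 0.002, -0.0]
force: [-1.3, -0.9, 5.7]
grip_width: 64.7
gripper_force: 44.0
```

Emit:
servo_tool([
  {"slide": [0,0,-0.5],"rotation": [0,0,0]},
  {"slide": [0,0,-1],"rotation": [0,0,0]},
  {"slide": [0,0,-1],"rotation": [0,0,0]},
  {"slide": [0,0,-1],"rotation": [0,0,0]},
  {"slide": [0,0,-1],"rotation": [0,0,0]},
])

```text
time: 5.48
tool_pos: [673.5, -114.8, 121.4]
eef_rot: [0.914, -0.405, 0.001, -0.0]
force: [1.1, -0.7, -1.5]
grip_width: 64.5
gripper_force: 44.8
```

Emit:
servo_tool([
  {"slide": [-0.4,-0.2,-1],"rotation": [0,0,0]},
  {"slide": [-0.9,-0.5,-1],"rotation": [0,0,0]},
  {"slide": [-1,-0.5,-0.5],"rotation": [0,0,0]},
  {"slide": [-1,-0.5,0],"rotation": [0,0,0]},
  {"slide": [-1,-0.5,0],"rotation": [0,0,0]},
])

```text
time: 5.9
tool_pos: [648.3, -20.9, 171.7]
eef_rot: [0.914, -0.405, 0.002, -0.001]
force: [-0.2, 0.5, -2.2]
grip_width: 64.9
gripper_force: 44.8
```

Emit:
servo_tool([
  {"slide": [-1,-0.5,0],"rotation": [0,0,0]},
  {"slide": [-1,-0.5,0],"rotation": [0,0,0]},
  {"slide": [-1,-0.5,0],"rotation": [0,0,0]},
  {"slide": [-1,-0.5,0],"rotation": [0,0,0]},
  {"slide": [-1,-0.5,0],"rotation": [0,0,0]},
])

```text
time: 6.32
tool_pos: [617.5, 87.1, 170.5]
eef_rot: [0.914, -0.405, 0.001, -0.0]
force: [0.2, 0.2, -1.7]
grip_width: 64.6
gripper_force: 44.8
```

Emit:
servo_tool([
  {"slide": [-1,-0.6,0],"rotation": [0,0,0]},
  {"slide": [-1,-0.6,0],"rotation": [0,0,0]},
  {"slide": [-1,-0.6,0],"rotation": [0,0,0]},
  {"slide": [-0.7,-0.4,0],"rotation": [0,0,0]},
  {"slide": [-0.4,-0.3,0],"rotation": [0,0,0]},
])

```text
time: 6.73
tool_pos: [599.1, 182.4, 170.4]
eef_rot: [0.915, -0.404, 0.0, -0.001]
force: [0.1, 0.6, -1.7]
grip_width: 64.8
gripper_force: 44.8
```

Emit:
servo_tool([
  {"slide": [0,0,0],"rotation": [0,0,0]},
  {"slide": [0,0,0],"rotation": [0,0,0]},
  {"slide": [0,0,0],"rotation": [0,0,0]},
])

```text
time: 6.98
tool_pos: [600.0, 179.3, 169.5]
eef_rot: [0.914, -0.405, 0.0, 0.0]
force: [-1.0, -0.2, -1.6]
grip_width: 64.6
gripper_force: 44.8
```

```bash
cat >> h.py <<'E'
def spindle(w,z,near=(588,222),r0=42):
    m=(abs(w[...,2]-z)<4)&(np.hypot(w[...,0]-near[0],w[...,1]-near[1])<r0+8)
    t=w[m];(cx,cy),r=cv2.minEnclosingCircle(t[:,:2].astype(np.float32))
    print('sp z',z,len(t),np.median(t[:,2]).round(1),t.mean(0).round(1)[:2],np.round([cx,cy,r],1));return cx,cy
def circ3(t):  # least squares circle
    A=np.c_[2*t[:,:2],np.ones(len(t))];s=np.linalg.lstsq(A,(t[:,:2]**2).sum(1),rcond=None)[0];return s[0],s[1],np.sqrt(s[2]+s[0]**2+s[1]**2)
E
python3 - <<'E'
from h import *
im,w,o=wrist('w2.png');print(o['tool_pos'],o['eef_rot'],o['force'])
c=spindle(w,12);spindle(w,70,c,12)
H,S,V=hsv(im);m=(H>18)&(H<35)&(S>110)&(w[...,2]>80);t=w[m];print('held',len(t),np.nanmin(t,0),np.nanmax(t,0))
E
```

```text
[599.97270677 179.31806978 169.52298868] [ 9.14363151e-01 -4.04894959e-01  2.84094233e-04  1.38309080e-04] [-1.03503641 -0.15235728 -1.63832739]
sp z 12 1338 12.1 [610.8 207.9] [587.6 218.5  40. ]
sp z 70 0 nan [nan nan] [0. 0. 0.]
held 14609 [553.0713537  126.49047802 137.67066967] [656.56813487 226.01443135 236.80097064]
  return _methods._mean(a, axis=axis, dtype=dtype,
  ret = ret.dtype.type(ret / rcount)
h.py:35: RuntimeWarning: Mean of empty slice.
  print('sp z',z,len(t),np.median(t[:,2]).round(1),t.mean(0).round(1)[:2],np.round([cx,cy,r],1));return cx,cy
  ret = um.true_divide(
```

View pics/w2.png

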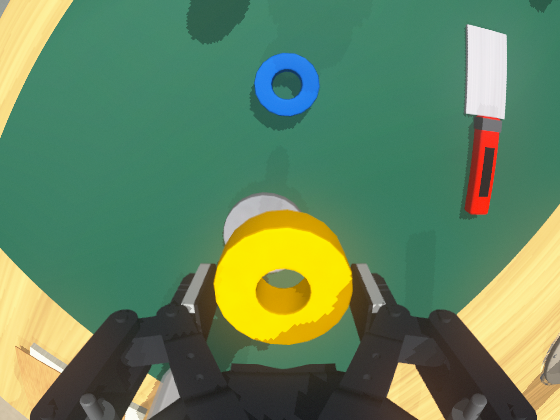

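Emit:
servo_tool([
  {"slide": [-1,0,0],"rotation": [0,0,0]},
  {"slide": [-1,0,0],"rotation": [0,0,0]},
  {"slide": [-1,0,0],"rotation": [0,0,0]},
  {"slide": [-1,0,0],"rotation": [0,0,0]},
  {"slide": [-0.5,0,0],"rotation": [0,0,0]},
])

```text
time: 7.45
tool_pos: [538.1, 247.2, 169.4]
eef_rot: [0.914, -0.405, -0.0, 0.0]
force: [1.7, 0.6, -1.3]
grip_width: 64.5
gripper_force: 44.8
```

Emit:
servo_tool([
  {"slide": [0,0,0],"rotation": [0,0,0]},
  {"slide": [0,0,0],"rotation": [0,0,0]},
  {"slide": [0,0,0],"rotation": [0,0,0]},
])

```text
time: 7.7
tool_pos: [540.0, 245.9, 169.4]
eef_rot: [0.914, -0.405, 0.0, 0.0]
force: [-0.2, -0.6, -1.6]
grip_width: 64.6
gripper_force: 44.8
```

```bash
python3 - <<'E'
from h import *
im,w,o=wrist('w3.png');print(o['tool_pos'],o['eef_rot'])
c=spindle(w,12,(588,219))
t=w[(np.hypot(w[...,0]-c[0],w[...,1]-c[1])<16)&(w[...,2]>20)];print('post',len(t),t[:,2].max(),t.mean(0))
q=t[t[:,2]>69];print('posttop',len(q),q.mean(0),cv2.minEnclosingCircle(q[:,:2].astype(np.float32)))
ring(w,im,'S',20,(665,105))
H,S,V=hsv(im);Rm=R.from_quat(o['eef_rot']).as_matrix()
p=(w-o['tool_pos'])@Rm
m=(H>18)&(H<35)&(S>110)&(np.hypot(p[...,0],p[...,1])<45)&(abs(p[...,2])<60)
t=p[m];print(len(t),np.histogram(t[:,2],bins=12));
zt=np.median(t[t[:,2]<np.percentile(t[:,2],70),2]);
for k in(0,):
    q=t[abs(t[:,2]-zt)<3];print('held top tool frame',zt,len(q),cv2.minEnclosingCircle(q[:,:2].astype(np.float32)))
    A=np.c_[q[:,:2],np.ones(len(q))];print('tilt',np.linalg.lstsq(A,q[:,2],rcond=None)[0])
E
```

```text
[540.03989598 245.88437304 169.36634607] [ 9.14312520e-01 -4.05009177e-01  4.26782061e-04  1.39217984e-05]
sp z 12 5724 12.2 [587.8 217.2] [587.3 218.9  40.1]
post 739 73.933526458606 [587.62531073 216.84111079  65.32848995]
posttop 375 [587.08410844 218.37227651  71.69284008] ((587.1365966796875, 218.5612030029297), 8.005414962768555)
S 483 z 20.1 mean [650.2 120.1] circ [654.1 116.5  21.9]
14961 (array([    1,     0,     0,     0,    61,   179,   205,   225, 11704,
        1088,   928,   570]), array([-54.62647783, -47.40053967, -40.17460152, -32.94866336,
       -25.72272521, -18.49678705, -11.2708489 ,  -4.04491074,
         3.18102742,  10.40696557,  17.63290373,  24.85884188,
        32.08478004]))
held top tool frame 5.716262489918421 11409 ((-0.04339621216058731, -0.2660849094390869), 34.9979133605957)
tilt [ 3.95868978e-03 -9.13084058e-04  5.89739898e+00]
```

Emit:
servo_tool([
  {"slide": [0.8,-0.26,0],"rotation": [0,0,0]},
  {"slide": [0.8,-0.26,0],"rotation": [0,0,0]},
  {"slide": [0.6,-0.2,0.7],"rotation": [0,0,0]},
  {"slide": [0.4,-0.12,1],"rotation": [0,0,0]},
  {"slide": [0,0,0.8],"rotation": [0,0,0]},
])

```text
time: 8.17
tool_pos: [588.7, 217.5, 118.3]
eef_rot: [0.914, -0.406, 0.001, -0.0]
force: [-1.3, 1.0, -0.8]
grip_width: 64.9
gripper_force: 44.8
```

Emit:
servo_tool([
  {"slide": [0,0,0],"rotation": [0,0,0]},
  {"slide": [0,0,0],"rotation": [0,0,0]},
  {"slide": [0,0,0],"rotation": [0,0,0]},
])

```text
time: 8.42
tool_pos: [587.2, 219.5, 120.2]
eef_rot: [0.914, -0.405, 0.001, -0.0]
force: [-0.1, -0.3, -1.3]
grip_width: 64.9
gripper_force: 45.0
```

```bash
python3 - <<'E'
from h import *
im,w,o=wrist();print(o['tool_pos'],o['force'])
disp(np.array([587.2,218.7,43.8])-o['tool_pos'],o)
H,S,V=hsv(im);Rm=R.from_quat(o['eef_rot']).as_matrix();p=(w-o['tool_pos'])@Rm
m=(H>18)&(H<35)&(S>110)&(np.hypot(p[...,0],p[...,1])<38)&(abs(p[...,2]-5.8)<2);
q=p[m][:,:2];h=cv2.convexHull(q.astype(np.float32))[:,0];print(circ3(h),len(h))
im2,d=snap('scene');cv2.imwrite('pics/s2.png',cv2.resize(im2[180:320,260:440,::-1],None,fx=4,fy=4))
E
```

```text
[587.20688585 219.46321365 120.17975277] [-0.09784477 -0.25623269 -1.29665491]
slide total [0.03 0.03 3.82]
(np.float64(-1.6105161645635961), np.float64(-0.3547478696605775), np.float64(33.09570304377736)) 32
```

View pics/s2.png

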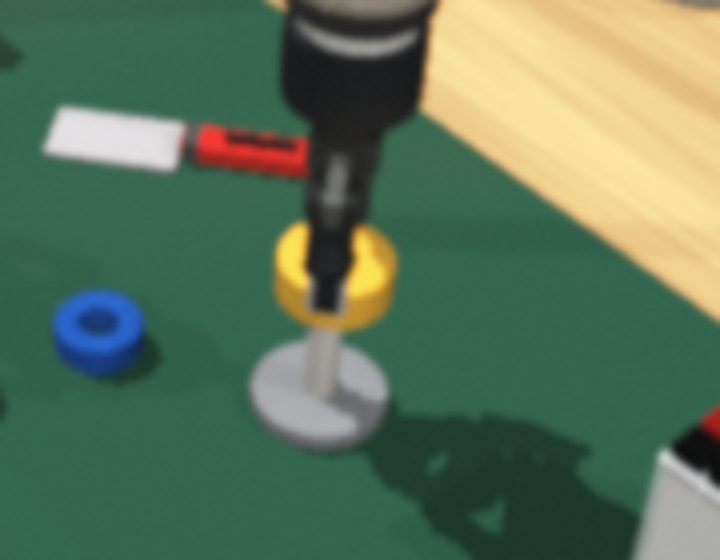

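The scene crop shows the yellow roll level in the gripper and above the post. The hull fit puts its centre 1.6 mm back along tool x, so I'll correct for that and descend.

Emit:
servo_tool([
  {"slide": [0.11,0.05,0],"rotation": [0,0,0]},
  {"slide": [0,0,0.5],"rotation": [0,0,0]},
  {"slide": [0,0,0.5],"rotation": [0,0,0]},
  {"slide": [0,0,0.4],"rotation": [0,0,0]},
  {"slide": [0,0,0],"rotation": [0,0,0]},
])

```text
time: 8.93
tool_pos: [585.8, 217.1, 88.5]
eef_rot: [0.915, -0.405, -0.002, 0.001]
force: [0.1, 0.1, -2.1]
grip_width: 64.9
gripper_force: 45.0
```

Emit:
servo_tool([
  {"slide": [0,0,0.5],"rotation": [0,0,0]},
  {"slide": [0,0,0.5],"rotation": [0,0,0]},
  {"slide": [0,0,0.5],"rotation": [0,0,0]},
  {"slide": [0,0,0.4],"rotation": [0,0,0]},
  {"slide": [0,0,0.3],"rotation": [0,0,0]},
])

```text
time: 9.35
tool_pos: [586.7, 217.2, 45.7]
eef_rot: [0.914, -0.405, -0.001, 0.001]
force: [-0.1, 0.3, -1.8]
grip_width: 64.7
gripper_force: 45.0
```

Emit:
servo_tool([
  {"slide": [0,0,0.15],"rotation": [0,0,0]},
  {"slide": [0,0,0],"rotation": [0,0,0]},
  {"slide": [0,0,0],"rotation": [0,0,0]},
])

```text
time: 9.6
tool_pos: [587.4, 217.4, 44.3]
eef_rot: [0.914, -0.405, 0.0, -0.0]
force: [0.2, -1.0, -2.5]
grip_width: 65.2
gripper_force: 45.0
```

Emit:
servo_tool([
  {"slide": [0,0,0.02],"rotation": [0,0,0]},
  {"slide": [0,0,0],"rotation": [0,0,0]},
  {"slide": [0,0,0],"rotation": [0,0,0]},
  {"slide": [0,0,0],"rotation": [0,0,0]},
  {"slide": [0,0,0],"rotation": [0,0,0]},
], jaw=1)

```text
time: 10.02
tool_pos: [587.4, 217.4, 44.0]
eef_rot: [0.914, -0.405, 0.0, -0.0]
force: [0.4, 0.6, -0.2]
grip_width: 85.6
gripper_force: 0.0
```

Emit:
servo_tool([
  {"slide": [0,0,-0.3],"rotation": [0,0,0]},
  {"slide": [0,0,-1],"rotation": [0,0,0]},
  {"slide": [0,0,-1],"rotation": [0,0,0]},
  {"slide": [0,0,-1],"rotation": [0,0,0]},
  {"slide": [0,0,-1],"rotation": [0,0,0]},
])

```text
time: 10.43
tool_pos: [587.2, 217.4, 131.3]
eef_rot: [0.914, -0.405, 0.0, -0.0]
force: [-0.5, -0.0, -0.7]
grip_width: 85.7
gripper_force: 0.0
```

Emit:
servo_tool([
  {"slide": [0.5,0.1,-1],"rotation": [0,0,0]},
  {"slide": [1,0.1,0],"rotation": [0,0,0]},
  {"slide": [1,0.1,0],"rotation": [0,0,0]},
  {"slide": [1,0.1,0],"rotation": [0,0,0]},
  {"slide": [1,0.1,0],"rotation": [0,0,0]},
])

```text
time: 10.85
tool_pos: [640.9, 143.4, 150.7]
eef_rot: [0.915, -0.404, 0.0, -0.0]
force: [1.1, -0.5, -0.3]
grip_width: 85.2
gripper_force: 0.0
```

Emit:
servo_tool([
  {"slide": [1,0.2,0],"rotation": [0,0,0]},
  {"slide": [0.8,0.1,0],"rotation": [0,0,0]},
  {"slide": [0.4,0.07,0],"rotation": [0,0,0]},
  {"slide": [0,0,0],"rotation": [0,0,0]},
  {"slide": [0,0,0],"rotation": [0,0,0]},
])

```text
time: 11.27
tool_pos: [664.3, 106.7, 149.8]
eef_rot: [0.914, -0.405, -0.0, -0.0]
force: [-0.5, 1.0, 0.6]
grip_width: 85.2
gripper_force: 0.0
```

```bash
python3 - <<'E'
from h import *
im,w,o=wrist();print(o['tool_pos'])
H,S,V=hsv(im)
m=(H>100)&(H<125)&(S>110)&(abs(w[...,2]-20)<3);q=w[m][:,:2];h=cv2.convexHull(q.astype(np.float32))[:,0];c=circ3(h);print(c,cv2.minEnclosingCircle(h))
disp(np.array([c[0],c[1],28])-o['tool_pos'],o)
im,d=snap('top');w=cloud('top',d);ring(w,im,'L',38,(588,220))
im,d=snap('scene');w=cloud('scene',d);ring(w,im,'L',38,(588,220))
E
```

```text
[664.28494375 106.74646615 149.83277607]
(np.float64(664.8152150436059), np.float64(104.35080084928995), np.float64(26.644169535960295)) ((664.777587890625, 104.3816909790039), 26.909122467041016)
slide total [0.11 0.06 6.09]
L 50 z 38.3 mean [594.5 229.2] circ [588.9 220.5  31.2]
L 351 z 38.2 mean [589.4 225.1] circ [585.8 221.1  33.5]
```

Emit:
servo_tool([
  {"slide": [0.11,0.06,1],"rotation": [0,0,0]},
  {"slide": [0,0,1],"rotation": [0,0,0]},
  {"slide": [0,0,1],"rotation": [0,0,0]},
  {"slide": [0,0,1],"rotation": [0,0,0]},
  {"slide": [0,0,1],"rotation": [0,0,0]},
])

```text
time: 11.83
tool_pos: [664.7, 105.2, 49.2]
eef_rot: [0.915, -0.404, 0.0, -0.0]
force: [0.1, -0.6, 0.2]
grip_width: 85.7
gripper_force: 0.0
```

Emit:
servo_tool([
  {"slide": [0,0,0.7],"rotation": [0,0,0]},
  {"slide": [0,0,0.4],"rotation": [0,0,0]},
  {"slide": [0,0,0],"rotation": [0,0,0]},
  {"slide": [0,0,0],"rotation": [0,0,0]},
])

```text
time: 12.17
tool_pos: [665.1, 104.7, 28.2]
eef_rot: [0.915, -0.404, 0.0, 0.0]
force: [-0.3, 0.8, 0.3]
grip_width: 85.4
gripper_force: 0.0
```

Emit:
servo_tool([
  {"slide": [0,0,0],"rotation": [0,0,0]},
  {"slide": [0,0,0],"rotation": [0,0,0]},
  {"slide": [0,0,0],"rotation": [0,0,0]},
  {"slide": [0,0,0],"rotation": [0,0,0]},
  {"slide": [0,0,0],"rotation": [0,0,0]},
], jaw=-1, force=40)

```text
time: 12.58
tool_pos: [665.9, 104.2, 29.6]
eef_rot: [0.914, -0.405, 0.001, -0.001]
force: [-1.2, 0.2, 5.9]
grip_width: 51.8
gripper_force: 42.2
```

Emit:
servo_tool([
  {"slide": [0,0,0],"rotation": [0,0,0]},
  {"slide": [0,0,0],"rotation": [0,0,0]},
  {"slide": [0,0,-0.3],"rotation": [0,0,0]},
  {"slide": [0,0,-1],"rotation": [0,0,0]},
  {"slide": [0,0,-1],"rotation": [0,0,0]},
])

```text
time: 13.0
tool_pos: [664.3, 104.0, 73.7]
eef_rot: [0.914, -0.405, -0.001, 0.001]
force: [-0.3, -0.2, -0.1]
grip_width: 51.2
gripper_force: 42.0
```

Emit:
servo_tool([
  {"slide": [0,0,-1],"rotation": [0,0,0]},
  {"slide": [0,0,-1],"rotation": [0,0,0]},
  {"slide": [0,0,-1],"rotation": [0,0,0]},
  {"slide": [0,0,0],"rotation": [0,0,0]},
  {"slide": [0,0,0],"rotation": [0,0,0]},
])

```text
time: 13.42
tool_pos: [665.6, 104.1, 135.2]
eef_rot: [0.914, -0.405, 0.001, -0.001]
force: [-0.9, 0.7, -1.3]
grip_width: 51.7
gripper_force: 42.1
```

```bash
cat >> h.py <<'E'
def held(im,w,o,k,r):
    H,S,V=hsv(im);p=(w-o['tool_pos'])@R.from_quat(o['eef_rot']).as_matrix()
    m=(H>COL[k][0])&(H<COL[k][1])&(S>110)&(np.hypot(p[...,0],p[...,1])<r+6)&(abs(p[...,2])<30);t=p[m]
    hh,e=np.histogram(t[:,2],bins=60,range=(-30,30));zt=e[hh.argmax()]+.5
    t=t[abs(t[:,2]-zt)<2];h=cv2.convexHull(t[:,:2].astype(np.float32))[:,0]
    print('held z',np.median(t[:,2]),circ3(h),'tilt',np.linalg.lstsq(np.c_[t[:,:2],np.ones(len(t))],t[:,2],rcond=None)[0])
E
python3 - <<'E'
from h import *
im,w,o=wrist();print(o['tool_pos']);held(im,w,o,'S',27)
disp(np.array([587.2,218.7,126])-o['tool_pos'],o)
E
```

```text
[665.62601093 104.09598594 135.24149833]
held z 9.513183593156734 (np.float64(-0.8632943092420056), np.float64(-0.3029355216222358), np.float64(26.817060858738625)) tilt [ 3.57227076e-03 -1.20677890e-03  9.53526281e+00]
slide total [-6.88 -0.95  0.45]
```

Emit:
servo_tool([
  {"slide": [-0.5,-0.07,0],"rotation": [0,0,0]},
  {"slide": [-1,-0.14,0],"rotation": [0,0,0]},
  {"slide": [-1,-0.14,0],"rotation": [0,0,0]},
  {"slide": [-1,-0.14,0],"rotation": [0,0,0]},
  {"slide": [-1,-0.14,0],"rotation": [0,0,0]},
])

```text
time: 13.88
tool_pos: [612.0, 180.2, 132.0]
eef_rot: [0.914, -0.405, -0.001, 0.001]
force: [0.6, 0.3, -0.6]
grip_width: 51.5
gripper_force: 42.0
```

Emit:
servo_tool([
  {"slide": [-1,-0.14,0],"rotation": [0,0,0]},
  {"slide": [-0.9,-0.1,0],"rotation": [0,0,0]},
  {"slide": [-0.44,-0.06,0],"rotation": [0,0,0]},
  {"slide": [0,0,0],"rotation": [0,0,0]},
  {"slide": [0,0,0],"rotation": [0,0,0]},
])

```text
time: 14.3
tool_pos: [586.5, 217.9, 133.2]
eef_rot: [0.915, -0.404, -0.0, 0.0]
force: [-0.3, -0.6, -1.8]
grip_width: 51.3
gripper_force: 42.0
```

Emit:
servo_tool([
  {"slide": [0,0,0],"rotation": [0,0,0]},
  {"slide": [0,0,0],"rotation": [0,0,0]},
])

```text
time: 14.47
tool_pos: [587.4, 216.9, 133.6]
eef_rot: [0.914, -0.405, 0.0, 0.0]
force: [0.2, -0.4, -1.0]
grip_width: 51.3
gripper_force: 42.0
```

```bash
python3 - <<'E'
from h import *
im,w,o=wrist();print(o['tool_pos']);held(im,w,o,'S',27)
disp(np.array([587.2,218.7,67.5])-o['tool_pos'],o)
E
```

```text
[587.39885433 216.89747292 133.58789405]
held z 9.482520857101964 (np.float64(-0.8604790436725707), np.float64(-0.4163075764019126), np.float64(26.698620946874332)) tilt [ 3.60232092e-03 -1.81977104e-03  9.50761523e+00]
slide total [-0.07 -0.05  3.3 ]
```

Emit:
servo_tool([
  {"slide": [-0.03,-0.03,0.5],"rotation": [0,0,0]},
  {"slide": [0,0,0.5],"rotation": [0,0,0]},
  {"slide": [0,0,0.5],"rotation": [0,0,0]},
  {"slide": [0,0,0.4],"rotation": [0,0,0]},
  {"slide": [0,0,0.4],"rotation": [0,0,0]},
])

```text
time: 14.93
tool_pos: [586.4, 218.5, 86.2]
eef_rot: [0.914, -0.405, -0.001, 0.001]
force: [0.7, -0.7, -0.6]
grip_width: 51.5
gripper_force: 42.1
```

Emit:
servo_tool([
  {"slide": [0,0,0.4],"rotation": [0,0,0]},
  {"slide": [0,0,0.4],"rotation": [0,0,0]},
  {"slide": [0,0,0.17],"rotation": [0,0,0]},
  {"slide": [0,0,0],"rotation": [0,0,0]},
  {"slide": [0,0,0],"rotation": [0,0,0]},
])

```text
time: 15.35
tool_pos: [587.0, 218.7, 68.4]
eef_rot: [0.915, -0.405, 0.0, -0.0]
force: [0.2, -0.2, -0.9]
grip_width: 51.2
gripper_force: 42.0
```

Emit:
servo_tool([
  {"slide": [0,0,0.02],"rotation": [0,0,0]},
  {"slide": [0,0,0],"rotation": [0,0,0]},
  {"slide": [0,0,0],"rotation": [0,0,0]},
  {"slide": [0,0,0],"rotation": [0,0,0]},
  {"slide": [0,0,0],"rotation": [0,0,0]},
], jaw=1)

```text
time: 15.77
tool_pos: [587.0, 218.7, 68.2]
eef_rot: [0.914, -0.405, 0.0, -0.0]
force: [0.1, -0.2, 0.4]
grip_width: 85.4
gripper_force: 0.0
```

Emit:
servo_tool([
  {"slide": [0,0,-0.3],"rotation": [0,0,0]},
  {"slide": [0,0,-1],"rotation": [0,0,0]},
  {"slide": [0,0,-1],"rotation": [0,0,0]},
  {"slide": [0,0,-1],"rotation": [0,0,0]},
  {"slide": [0,0,-1],"rotation": [0,0,0]},
])

```text
time: 16.18
tool_pos: [586.8, 218.7, 155.5]
eef_rot: [0.914, -0.405, 0.0, -0.0]
force: [0.3, -0.6, 0.7]
grip_width: 85.6
gripper_force: 0.0
```

Emit:
servo_tool([
  {"slide": [0.3,0.8,0],"rotation": [0,0,0]},
  {"slide": [0.4,1,0],"rotation": [0,0,0]},
  {"slide": [0.4,1,0],"rotation": [0,0,0]},
  {"slide": [0.4,1,0],"rotation": [0,0,0]},
  {"slide": [0.4,1,0],"rotation": [0,0,0]},
])

```text
time: 16.6
tool_pos: [540.9, 125.2, 154.7]
eef_rot: [0.915, -0.404, 0.0, -0.0]
force: [0.6, 0.3, 0.2]
grip_width: 85.5
gripper_force: 0.0
```

Emit:
servo_tool([
  {"slide": [0.4,1,0],"rotation": [0,0,0]},
  {"slide": [0.4,1,0],"rotation": [0,0,0]},
  {"slide": [0.4,1,0],"rotation": [0,0,0]},
  {"slide": [0.4,1,0],"rotation": [0,0,0]},
  {"slide": [0.4,1,0],"rotation": [0,0,0]},
])

```text
time: 17.02
tool_pos: [493.9, 28.3, 154.7]
eef_rot: [0.915, -0.405, 0.0, -0.0]
force: [1.0, 0.5, -0.7]
grip_width: 85.4
gripper_force: 0.0
```

Emit:
servo_tool([
  {"slide": [0.4,0.7,0],"rotation": [0,0,0]},
  {"slide": [0,0.3,0],"rotation": [0,0,0]},
  {"slide": [0,0,0],"rotation": [0,0,0]},
  {"slide": [0,0,0],"rotation": [0,0,0]},
  {"slide": [0,0,0],"rotation": [0,0,0]},
])

```text
time: 17.43
tool_pos: [485.3, 10.5, 154.3]
eef_rot: [0.915, -0.404, 0.0, -0.0]
force: [-0.2, 1.3, -1.1]
grip_width: 85.5
gripper_force: 0.0
```

```bash
python3 - <<'E'
from h import *
im,w,o=wrist('w4.png');print(o['tool_pos'],o['eef_rot'])
H,S,V=hsv(im)
near=np.hypot(w[...,0]-507,w[...,1]+16)<115
for n,m in(('handle',((H<8)|(H>172))&(S>130)&(w[...,2]>10)&near),('blade',(S<40)&(V>120)&(abs(w[...,2]-4)<4)&near)):
    p=w[m];print(n,len(p),p.mean(0),cv2.minAreaRect(p[:,:2].astype(np.float32)))
im,d=snap('top');w=cloud('top',d);ring(w,im,'S',58,(588,220));ring(w,im,'L',38,(588,220))
im,d=snap('scene');w=cloud('scene',d);ring(w,im,'S',58,(588,220));ring(w,im,'L',38,(588,220))
E
```

```text
[485.2956176   10.47925719 154.29202373] [ 9.14602229e-01 -4.04354608e-01  2.83691323e-04 -1.82458789e-04]
handle 1953 [473.58039666  20.74442812  15.88579835] ((474.47076416015625, 19.173686981201172), (23.75627899169922, 99.26810455322266), 41.69085693359375)
blade 6527 [537.66673792 -51.56635161   4.23711993] ((537.4580078125, -51.36297607421875), (51.45804214477539, 90.9196548461914), 42.576175689697266)
S 132 z 57.8 mean [586.7 220.6] circ [588.1 221.4  25.7]
L 68 z 37.8 mean [584.4 205.6] circ [588.6 219.3  32.7]
S 224 z 58.2 mean [587.6 225.1] circ [584.3 221.6  28.4]
L 132 z 37.8 mean [599.1 232.1] circ [586.4 221.2  33. ]
```

View pics/w4.png

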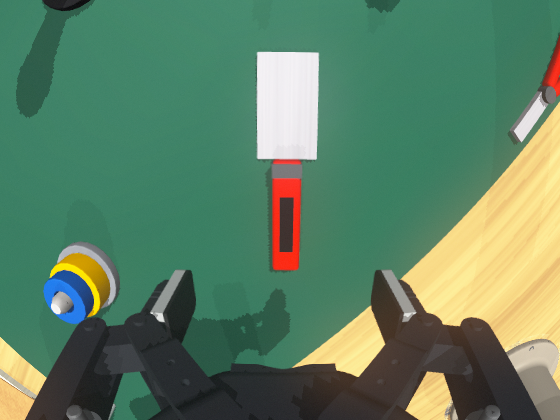

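The scraper blade spans rows 52–160 and the handle runs to row 270, close to centred on column 287. The blue-on-yellow stack shows on the spindle at (80,285). Before descending I'll get the fingertip reach from the depth image.

```bash
python3 - <<'E'
from h import *
im,w,o=wrist();p=(w-o['tool_pos'])@R.from_quat(o['eef_rot']).as_matrix()
m=(abs(abs(p[...,1])-48)<10)&(abs(p[...,0])<16)&(p[...,2]<60)
t=p[m];print('open tips',len(t),np.percentile(t[:,2],[50,90,99,100]))
disp(np.array([484.5,8.0,26])-o['tool_pos'],o)
# block: rectangle of base by colour, from wrist and top
def blk(im,w,n):
    H,S,V=hsv(im);q=w[(abs(w[...,2]-12)<2.5)&(abs(w[...,0]-585)<95)&(abs(w[...,1]+255)<80)]
    print(n,len(q),cv2.minAreaRect(q[:,:2].astype(np.float32)))
    q=w[(w[...,2]>20)&(abs(w[...,0]-585)<75)&(abs(w[...,1]+255)<60)];print(' sheath',len(q),q.min(0),q.max(0))
    s=np.array([np.sin(np.radians(35)),0,np.cos(np.radians(35))])
blk(im,w,'wrist')
im,d=snap('top');blk(im,cloud('top',d),'top')
E
```

```text
open tips 10249 [-36.27643468  -3.81203423   5.98915461   9.03104579]
slide total [0.07 0.11 6.4 ]
wrist 0 ((0.0, 0.0), (0.0, 0.0), 0.0)Traceback (most recent call last):
  File "<stdin>", line 12, in <module>
  File "<stdin>", line 10, in blk
    return umr_minimum(a, axis, None, out, keepdims, initial, where)
ValueError: zero-size array to reduction operation minimum which has no identity
```

Emit:
servo_tool([
  {"slide": [0.07,0.11,1],"rotation": [0,0,0.004]},
  {"slide": [0,0,1],"rotation": [0,0,0]},
  {"slide": [0,0,1],"rotation": [0,0,0]},
  {"slide": [0,0,1],"rotation": [0,0,0]},
  {"slide": [0,0,1],"rotation": [0,0,0]},
], jaw=0.2)

```text
time: 18.05
tool_pos: [484.4, 7.6, 53.2]
eef_rot: [0.913, -0.408, 0.0, -0.0]
force: [0.9, 0.9, 0.0]
grip_width: 51.0
gripper_force: 0.0
```

Emit:
servo_tool([
  {"slide": [0,0,0.7],"rotation": [0,0,0]},
  {"slide": [0,0,0.5],"rotation": [0,0,0]},
  {"slide": [0,0,0.35],"rotation": [0,0,0]},
  {"slide": [0,0,0],"rotation": [0,0,0]},
  {"slide": [0,0,0],"rotation": [0,0,0]},
])

```text
time: 18.47
tool_pos: [484.4, 7.3, 23.2]
eef_rot: [0.913, -0.408, 0.0, 0.0]
force: [-0.1, -0.5, 0.7]
grip_width: 51.1
gripper_force: 0.0
```

Emit:
servo_tool([
  {"slide": [0,0,0],"rotation": [0,0,0]},
  {"slide": [0,0,0],"rotation": [0,0,0]},
  {"slide": [0,0,0],"rotation": [0,0,0]},
  {"slide": [0,0,0],"rotation": [0,0,0]},
  {"slide": [0,0,0],"rotation": [0,0,0]},
], jaw=-1, force=60)

```text
time: 18.88
tool_pos: [484.9, 7.2, 24.1]
eef_rot: [0.913, -0.408, 0.001, -0.0]
force: [-0.7, 0.1, 5.6]
grip_width: 22.1
gripper_force: 59.6
```

Emit:
servo_tool([
  {"slide": [0,0,0],"rotation": [0,0,0]},
  {"slide": [0,0,0],"rotation": [0,0,0]},
  {"slide": [0,0,0],"rotation": [0,0,0]},
])

```text
time: 19.13
tool_pos: [484.9, 7.2, 24.1]
eef_rot: [0.913, -0.408, 0.001, -0.0]
force: [0.0, 2.1, 4.6]
grip_width: 22.8
gripper_force: 59.6
```

Emit:
servo_tool([
  {"slide": [0,0,-0.4],"rotation": [0,0,0]},
  {"slide": [0,0,-0.8],"rotation": [0,0,0]},
  {"slide": [0,0,-1],"rotation": [0,0,0]},
  {"slide": [0,0,-1],"rotation": [0,0,0]},
  {"slide": [0,0,-1],"rotation": [0,0,0]},
])

```text
time: 19.55
tool_pos: [483.9, 7.3, 108.4]
eef_rot: [0.913, -0.408, -0.0, 0.0]
force: [0.4, 0.8, -0.4]
grip_width: 22.4
gripper_force: 59.0
```

Emit:
servo_tool([
  {"slide": [0,0,-1],"rotation": [0,0,0]},
  {"slide": [0,0,-1],"rotation": [0,0,0]},
  {"slide": [0,0,-1],"rotation": [0,0,0]},
  {"slide": [0,0,-0.8],"rotation": [0,0,0]},
  {"slide": [0,0,0],"rotation": [0,0,-0.03]},
])

```text
time: 19.97
tool_pos: [485.6, 7.1, 187.0]
eef_rot: [0.925, -0.38, 0.003, -0.001]
force: [1.4, 0.5, -0.9]
grip_width: 22.6
gripper_force: 59.0
```

Emit:
servo_tool([
  {"slide": [0,0,0],"rotation": [0,0,-0.05]},
  {"slide": [0,0,0],"rotation": [0,0,-0.055]},
  {"slide": [0,0,0],"rotation": [0,0,-0.055]},
  {"slide": [0,0,0],"rotation": [0,0,-0.055]},
  {"slide": [0,0,0],"rotation": [0,0,-0.055]},
])

```text
time: 20.38
tool_pos: [483.8, 7.3, 183.6]
eef_rot: [0.995, -0.104, 0.0, 0.0]
force: [0.8, 0.3, -1.7]
grip_width: 22.3
gripper_force: 59.0
```

Emit:
servo_tool([
  {"slide": [0,0,0],"rotation": [0,0,-0.055]},
  {"slide": [0,0,0],"rotation": [0,0,-0.047]},
  {"slide": [0.2,0.8,0],"rotation": [0,0,0]},
  {"slide": [0.2,1,0],"rotation": [0,0,0]},
  {"slide": [0.2,1,0],"rotation": [0,0,0]},
])

```text
time: 20.8
tool_pos: [496.0, -49.0, 183.7]
eef_rot: [1.0, 0.001, 0.0, 0.0]
force: [0.3, 0.6, -1.2]
grip_width: 22.5
gripper_force: 59.1
```

Emit:
servo_tool([
  {"slide": [0.2,1,0],"rotation": [0,0,0]},
  {"slide": [0.2,1,0],"rotation": [0,0,0]},
  {"slide": [0.2,1,0],"rotation": [0,0,0]},
  {"slide": [0.2,0.7,0],"rotation": [0,0,0]},
  {"slide": [0,0.3,0],"rotation": [0,0,0]},
])

```text
time: 21.22
tool_pos: [512.7, -130.5, 183.5]
eef_rot: [1.0, -0.001, 0.0, 0.0]
force: [-0.1, 0.2, -1.4]
grip_width: 22.6
gripper_force: 59.1
```

Emit:
servo_tool([
  {"slide": [0,0,0],"rotation": [0,0,0]},
  {"slide": [0,0,0],"rotation": [0,0,0]},
  {"slide": [0,0,0],"rotation": [0,0,0]},
])

```text
time: 21.47
tool_pos: [512.0, -127.8, 183.1]
eef_rot: [1.0, 0.001, -0.0, -0.0]
force: [-0.4, -0.5, -2.0]
grip_width: 22.6
gripper_force: 59.1
```

```bash
python3 - <<'E'
from h import *
im,w,o=wrist('w5.png');print(o['tool_pos'],o['eef_rot'],o['joint_positions']);np.save('w5.npy',w);np.save('w5im.npy',im)
H,S,V=hsv(im)
p=(w-o['tool_pos'])@R.from_quat(o['eef_rot']).as_matrix()
b=p[(S<40)&(V>100)&(p[...,0]>25)&(abs(p[...,1])<40)&(abs(p[...,2]-18)<15)]
print('blade tool',len(b),b.mean(0),cv2.minAreaRect(b[:,:2].astype(np.float32)),'plane',np.linalg.lstsq(np.c_[b[:,:2],np.ones(len(b))],b[:,2],rcond=None)[0])
q=w[(abs(w[...,2]-12)<2.5)&(abs(w[...,0]-585)<95)&(abs(w[...,1]+255)<80)]
print('base',len(q),cv2.minAreaRect(q[:,:2].astype(np.float32)))
q=w[(w[...,2]>20)&(abs(w[...,0]-585)<75)&(abs(w[...,1]+255)<60)&(w[...,2]<110)];print(' sheath',len(q),q.min(0),q.max(0))
E
```

```text
[ 511.95038498 -127.77435063  183.12102938] [ 9.99999803e-01  5.48809326e-04 -2.13532972e-04 -2.15235911e-04] [-3.90020469e-01  4.14211683e-01  1.62123189e+00  2.63314467e-04
  1.10670789e+00  1.17956031e+00]
blade tool 23721 [77.96149509 -0.66407578 19.65653321] ((74.83463287353516, -0.6589889526367188), (99.64606475830078, 50.38894271850586), 0.03690742701292038) plane [ 3.47553622e-02 -9.56452774e-04  1.69463181e+01]
base 3782 ((591.6322021484375, -265.1231689453125), (96.25274658203125, 125.12751770019531), 89.72876739501953)
 sheath 9670 [ 546.5746349  -304.94079174   20.0094168 ] [ 634.51273581 -226.07240423   87.14444274]
```

View pics/w5.png

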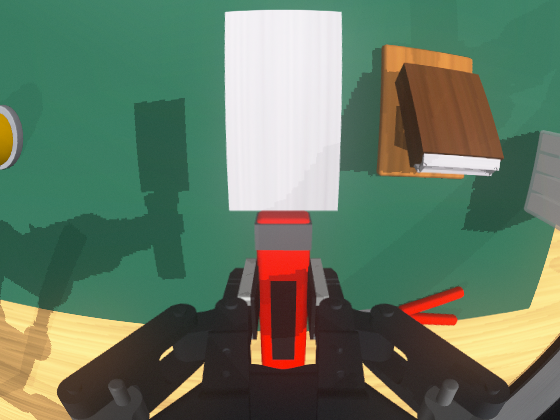

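The block base fits at 125.1 × 96.3 mm, centred at (591.6,-265.1) with yaw about -0.3°. The blade is straight in the grip, with about 2° of droop. I'll back off in x, pitch by 33°, then slide across in front of the mouth.

Emit:
servo_tool([
  {"slide": [-0.6,0,0],"rotation": [0,0,0]},
  {"slide": [-1,0,0],"rotation": [0,0,0]},
  {"slide": [-1,0,0],"rotation": [0,0,0]},
  {"slide": [-0.98,0,-0.5],"rotation": [0,0,0]},
  {"slide": [0,0,-0.5],"rotation": [0,0,0]},
])

```text
time: 21.93
tool_pos: [437.0, -127.1, 202.7]
eef_rot: [1.0, 0.001, -0.002, -0.001]
force: [1.0, 0.2, -0.7]
grip_width: 22.5
gripper_force: 59.1
```

Emit:
servo_tool([
  {"slide": [0,0,0],"rotation": [0,-0.045,0]},
  {"slide": [0,0,0],"rotation": [0,-0.055,0]},
  {"slide": [0,0,0],"rotation": [0,-0.055,0]},
  {"slide": [0,0,0],"rotation": [0,-0.055,0]},
  {"slide": [0,0,0],"rotation": [0,-0.045,0]},
])

```text
time: 22.35
tool_pos: [441.4, -128.0, 203.5]
eef_rot: [0.964, 0.001, -0.266, 0.001]
force: [-0.4, -0.0, -1.9]
grip_width: 22.4
gripper_force: 59.1
```

Emit:
servo_tool([
  {"slide": [0,0.5,0],"rotation": [0,-0.02,0]},
  {"slide": [0,1,0],"rotation": [0,0,0]},
  {"slide": [0,1,0],"rotation": [0,0,0]},
  {"slide": [0,1,0],"rotation": [0,0,0]},
  {"slide": [0,0,0],"rotation": [0,0,0]},
])

```text
time: 22.77
tool_pos: [440.9, -201.0, 202.8]
eef_rot: [0.959, -0.0, -0.284, 0.001]
force: [-1.8, 0.4, -1.2]
grip_width: 22.4
gripper_force: 59.1
```

Emit:
servo_tool([
  {"slide": [0,0,0],"rotation": [0,0,0]},
  {"slide": [0,0,0],"rotation": [0,0,0]},
  {"slide": [0,0,0],"rotation": [0,0,0]},
])

```text
time: 23.02
tool_pos: [440.8, -197.7, 203.2]
eef_rot: [0.959, 0.001, -0.284, 0.0]
force: [-0.9, -0.7, -1.6]
grip_width: 22.6
gripper_force: 59.1
```

```bash
cat > m.py <<'E'
from h import *
def meas(save=None):
    im,w,o=wrist(save);print(o['tool_pos'].round(2),R.from_quat(o['eef_rot']).as_matrix().round(4).tolist(),'F',o['force'].round(1))
    H,S,V=hsv(im);Rm=R.from_quat(o['eef_rot']).as_matrix()
    p=(w-o['tool_pos'])@Rm
    b=p[(S<40)&(V>100)&(p[...,0]>38)&(p[...,0]<130)&(abs(p[...,1])<32)&(abs(p[...,2]-19)<7)]
    pl=np.linalg.lstsq(np.c_[b[:,:2],np.ones(len(b))],b[:,2],rcond=None)[0]
    c,s,a=cv2.minAreaRect(b[:,:2].astype(np.float32));xt=np.percentile(b[:,0],99.7)
    print('blade tool',len(b),np.round(c+s+(a,),2),'plane',pl.round(4),'tipx',xt,'y mid',(np.percentile(b[:,1],.5)+np.percentile(b[:,1],99.5))/2)
    q=w[(abs(w[...,2]-12)<2.5)&(abs(w[...,0]-585)<95)&(abs(w[...,1]+265)<70)]
    if len(q)>20: print('base',len(q),cv2.minAreaRect(q[:,:2].astype(np.float32)))
    tip=np.array([xt,-0.66,pl[2]+pl[0]*xt+2]);u=Rm@np.array([1,0,pl[0]])/np.hypot(1,pl[0])
    print('tip world',Rm@tip+o['tool_pos'],'scraper x',u)
    return im,w,o,tip,Rm,u
def slot(T,o,tip,Rm,u,mouth):
    s=np.array([np.cos(np.radians(35)),0,-np.sin(np.radians(35))]);n=np.array([-s[2],0,s[0]])
    d=Rm@tip+o['tool_pos']-mouth;print('tip in slot',(d@s).round(2),d[1].round(2),(d@n).round(2),'pitch err deg',np.degrees(np.arcsin(u@n)).round(2),'yaw',np.degrees(u[1]).round(2))
E
python3 - <<'E'
from m import *
im,w,o,tip,Rm,u=meas('w6.png');slot(0,o,tip,Rm,u,np.array([556.6,-265.0,74]))
E
```

```text
[ 440.8  -197.7   203.22] [[0.8387, 0.0016, -0.5445], [0.0015, -1.0, -0.0007], [-0.5445, -0.0003, -0.8387]] F [-0.9 -0.7 -1.6]
blade tool 21956 [ 8.119e+01 -5.700e-01  8.637e+01  5.053e+01  3.000e-02] plane [ 2.40000e-03 -1.20000e-03  1.99759e+01] tipx 123.70384766179822 y mid -0.5956194579554097
tip world [ 532.42427545 -196.86801425  117.18071681] scraper x [ 0.8374486   0.00152496 -0.54651396]
tip in slot -44.57 68.13 21.5 pitch err deg 1.87 yaw 0.09
```

View pics/w6.png

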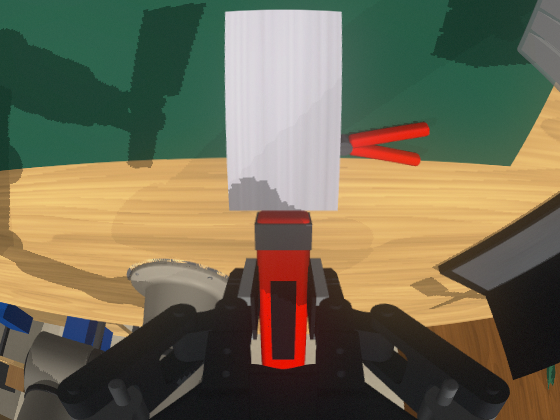

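```bash
python3 - <<'E'
from h import *
for n in('top','scene'):
    w=np.load(n+'.npy')
    q=w[(abs(w[...,2]-12)<2.5)&(abs(w[...,0]-592)<72)&(abs(w[...,1]+263)<58)]
    print(n,len(q),cv2.minAreaRect(q[:,:2].astype(np.float32)),q.min(0),q.max(0))
w=np.load('w5.npy')
q=w[(w[...,2]>20)&(abs(w[...,0]-585)<70)&(abs(w[...,1]+265)<50)&(w[...,2]<110)]
n=np.array([np.sin(np.radians(35)),0,np.cos(np.radians(35))])
m=np.array([556.6,-265,74]);s=np.array([n[2],0,-n[0]])
d=(q-m);t=d@n;print('sheath top h',np.histogram(t,bins=np.arange(-20,22,2)))
k=(t>10)&(t<17);print('top face n',np.median(t[k]),'s range',np.percentile((d@s)[k],[.5,5,50,95,99.5]),'y',np.percentile(d[k,1],[.5,99.5]),'plane',np.linalg.lstsq(np.c_[(d@s)[k],d[k,1],np.ones(k.sum())],t[k],rcond=None)[0])
E
```

```text
top 261 ((596.439453125, -260.599853515625), (102.3812026977539, 130.5243377685547), 89.33616638183594) [ 531.21450311 -312.19914552    9.52460751] [ 661.83923553 -209.31541183   14.48274157]
scene 342 ((590.495361328125, -260.6044921875), (99.26219940185547, 127.00140380859375), 89.75807189941406) [ 527.1599676  -310.34259535    9.52951051] [ 654.14787998 -211.01111376   14.4869802 ]
sheath top h (array([   4,    0,    3,   52,   82,   87,  148,  367,  244,  121,  114,
        109,  110,  353,  472,  394, 1864, 4901,   21,    0]), array([-20, -18, -16, -14, -12, -10,  -8,  -6,  -4,  -2,   0,   2,   4,
         6,   8,  10,  12,  14,  16,  18,  20]))
top face n 14.316207386555044 s range [-2.88598863e+00 -8.37876461e-02  3.50879725e+01  7.92087923e+01
  8.45797240e+01] y [-38.24006072  37.87735067] plane [ 8.57671825e-03 -1.69568125e-03  1.38401559e+01]
```

The top and scene cameras differ from the wrist by a few mm in block y. I'll take a mirrored wrist view from the other side of the block so that lateral errors cancel.

Emit:
servo_tool([
  {"slide": [0,0,0],"rotation": [0,0.055,0]},
  {"slide": [0,0,0],"rotation": [0,0.055,0]},
  {"slide": [0,0,0],"rotation": [0,0.055,0]},
  {"slide": [0,0,0],"rotation": [0,0.055,0]},
  {"slide": [0,0,0],"rotation": [0,0.055,0]},
])

```text
time: 23.48
tool_pos: [441.0, -198.1, 203.9]
eef_rot: [1.0, 0.001, 0.003, 0.001]
force: [-0.2, 0.4, -1.8]
grip_width: 22.7
gripper_force: 59.1
```

Emit:
servo_tool([
  {"slide": [0.35,0.8,0.2],"rotation": [0,0,0]},
  {"slide": [0.35,1,0.2],"rotation": [0,0,0]},
  {"slide": [0.35,1,0.2],"rotation": [0,0,0]},
  {"slide": [0.35,1,0.2],"rotation": [0,0,0]},
  {"slide": [0.35,1,0.2],"rotation": [0,0,0]},
])

```text
time: 23.9
tool_pos: [476.0, -294.8, 183.2]
eef_rot: [1.0, 0.001, -0.0, -0.0]
force: [-0.5, -0.6, -0.6]
grip_width: 22.4
gripper_force: 59.1
```

Emit:
servo_tool([
  {"slide": [0.35,1,0],"rotation": [0,0,0]},
  {"slide": [0.35,1,0],"rotation": [0,0,0]},
  {"slide": [0.35,1,0],"rotation": [0,0,0]},
  {"slide": [0.35,1,0],"rotation": [0,0,0]},
  {"slide": [0.35,0.7,0],"rotation": [0,0,0]},
])

```text
time: 24.32
tool_pos: [511.1, -389.5, 183.0]
eef_rot: [1.0, 0.0, -0.0, 0.0]
force: [0.5, 0.6, -1.0]
grip_width: 22.1
gripper_force: 59.1
```

Emit:
servo_tool([
  {"slide": [0,0.6,0],"rotation": [0,0,0]},
  {"slide": [0,0,0],"rotation": [0,0,0]},
  {"slide": [0,0,0],"rotation": [0,0,0]},
  {"slide": [0,0,0],"rotation": [0,0,0]},
])

```text
time: 24.65
tool_pos: [510.5, -399.6, 183.1]
eef_rot: [1.0, 0.0, -0.0, -0.0]
force: [0.1, 1.2, -1.6]
grip_width: 22.2
gripper_force: 59.2
```

```bash
python3 - <<'E'
from m import *
im,w,o,tip,Rm,u=meas('w7.png')
q=w[(w[...,2]>20)&(abs(w[...,0]-585)<70)&(abs(w[...,1]+265)<50)&(w[...,2]<110)]
n=np.array([np.sin(np.radians(35)),0,np.cos(np.radians(35))]);m=np.array([556.6,-265,74]);s=np.array([n[2],0,-n[0]])
d=q-m;t=d@n;k=(t>10)&(t<17);print('top face n',np.median(t[k]),'s',np.percentile((d@s)[k],[.5,5,95,99.5]),'y',np.percentile(d[k,1],[.5,99.5]))
E
```

```text
[ 510.51 -399.59  183.06] [[1.0, 0.001, -0.0006], [0.001, -1.0, 0.0009], [-0.0006, -0.0009, -1.0]] F [ 0.1  1.2 -1.6]
blade tool 21985 [81.21 -0.69 86.44 50.42  0.14] plane [ 2.70000e-03 -8.00000e-04  1.99554e+01] tipx 123.93317726276403 y mid -0.6705259795762952
base 3814 ((591.438720703125, -266.306640625), (124.64228057861328, 95.87890625), 0.0641276091337204)
tip world [ 634.43304086 -398.78171377  160.69497894] scraper x [ 9.99994047e-01  9.98995492e-04 -3.30285515e-03]
top face n 14.017366687957793 s [-2.76348734e+00 -4.66877775e-02  7.91319556e+01  8.41890219e+01] y [-38.85684292  36.96142665]
```

Emit:
servo_tool([
  {"slide": [-0.7,0,-0.3],"rotation": [0,0,0]},
  {"slide": [-0.9,-0.6,-0.4],"rotation": [0,0,0]},
  {"slide": [-0.9,-1,-0.3],"rotation": [0,0,0]},
  {"slide": [-0.9,-1,0],"rotation": [0,0,0]},
  {"slide": [0,-1,0],"rotation": [0,0,0]},
])

```text
time: 25.12
tool_pos: [440.0, -327.1, 203.8]
eef_rot: [1.0, -0.0, -0.001, -0.0]
force: [0.3, 0.2, -1.3]
grip_width: 22.5
gripper_force: 59.2
```

Emit:
servo_tool([
  {"slide": [0,-1,0],"rotation": [0,0,0]},
  {"slide": [0,-1,0],"rotation": [0,0,0]},
  {"slide": [0,-0.7,0],"rotation": [0,0,0]},
  {"slide": [0,-0.37,0],"rotation": [0,-0.03,0]},
  {"slide": [0,0,0],"rotation": [0,-0.05,0]},
])

```text
time: 25.53
tool_pos: [441.5, -265.4, 204.6]
eef_rot: [0.996, 0.0, -0.085, 0.0]
force: [0.6, -0.0, -1.4]
grip_width: 22.4
gripper_force: 59.2
```

Emit:
servo_tool([
  {"slide": [0,0,0],"rotation": [0,-0.055,0]},
  {"slide": [0,0,0],"rotation": [0,-0.055,0]},
  {"slide": [0,0,0],"rotation": [0,-0.055,0]},
  {"slide": [0,0,0],"rotation": [0,-0.045,0]},
  {"slide": [0,0,0],"rotation": [0,0,0]},
])

```text
time: 25.95
tool_pos: [443.8, -266.2, 200.5]
eef_rot: [0.953, 0.002, -0.302, -0.001]
force: [-0.2, -0.1, -1.8]
grip_width: 22.2
gripper_force: 59.2
```

Emit:
servo_tool([
  {"slide": [0,0,0],"rotation": [0,0,0]},
  {"slide": [0,0,0],"rotation": [0,0,0]},
  {"slide": [0,0,0],"rotation": [0,0,0]},
])

```text
time: 26.2
tool_pos: [442.4, -267.5, 204.1]
eef_rot: [0.955, -0.0, -0.298, 0.0]
force: [0.7, -0.1, -1.5]
grip_width: 22.6
gripper_force: 59.2
```

```bash
cat >> m.py <<'E'
M=np.array([556.5,-265.7,74])
def tgt(adv):  # desired tip position in slot -> slide
    o=bot.get_obs();Rm=R.from_quat(o['eef_rot']).as_matrix();tip=np.array([123.9,-0.63,22.3]);u=Rm@np.array([1,0,.0026])
    slot(0,o,tip,Rm,u,M);s=np.array([np.cos(np.radians(35)),0,-np.sin(np.radians(35))])
    disp(M+adv*s-(Rm@tip+o['tool_pos']),o);print(o['tool_pos'],o['force'],o['time'])
E
python3 - <<'E'
from m import *
tgt(-30)
E
```

```text
tip in slot -44.02 -1.23 19.67 pitch err deg 0.23 yaw -0.03
slide total [ 0.69 -0.06  0.99]
[ 442.43537001 -267.48054246  204.10507023] [ 0.66397683 -0.12145094 -1.47860554] 26.2
```

Emit:
servo_tool([
  {"slide": [0,-0.06,0.5],"rotation": [0,-0.002,0]},
  {"slide": [0.4,0,0.49],"rotation": [0,0,0]},
  {"slide": [0.3,0,0],"rotation": [0,0,0]},
  {"slide": [0,0,0],"rotation": [0,0,0]},
  {"slide": [0,0,0],"rotation": [0,0,0]},
])

```text
time: 26.62
tool_pos: [443.1, -266.3, 178.8]
eef_rot: [0.954, 0.0, -0.301, 0.0]
force: [0.4, -0.4, -1.7]
grip_width: 22.3
gripper_force: 59.2
```

Emit:
servo_tool([
  {"slide": [0,0,0],"rotation": [0,0,0]},
  {"slide": [0,0,0],"rotation": [0,0,0]},
])

```text
time: 26.78
tool_pos: [443.1, -266.3, 179.2]
eef_rot: [0.954, 0.0, -0.301, 0.0]
force: [0.3, 0.3, -1.4]
grip_width: 22.4
gripper_force: 59.2
```

```bash
python3 - <<'E'
from m import *
tgt(-10)
im,d=snap('scene');cv2.imwrite('pics/s3.png',cv2.resize(im[110:220,180:320,::-1],None,fx=5,fy=5))
E
```

```text
tip in slot -29.33 0.02 -1.19 pitch err deg -0.15 yaw 0.01
slide total [ 0.97  0.   -0.06]
[ 443.08632838 -266.30652447  179.1771236 ] [ 0.31704108  0.34461533 -1.40613772] 26.7833
```

View pics/s3.png

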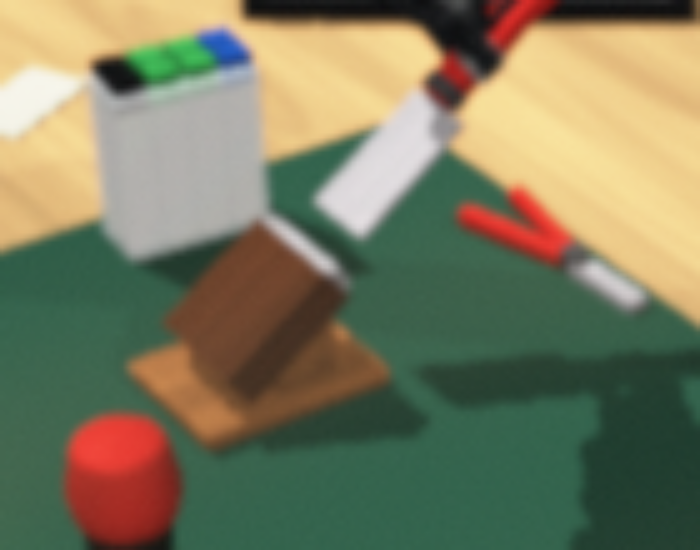

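The scraper is lined up with the mouth. The case and snips are undisturbed. Insert in small steps, watching the force.

Emit:
servo_tool([
  {"slide": [0.4,0,-0.06],"rotation": [0,0.001,0]},
  {"slide": [0.4,0,0],"rotation": [0,0,0]},
  {"slide": [0.3,0,0],"rotation": [0,0,0]},
  {"slide": [0.3,0,0],"rotation": [0,0,0]},
  {"slide": [0,0,0],"rotation": [0,0,0]},
])

```text
time: 27.25
tool_pos: [467.2, -265.9, 162.4]
eef_rot: [0.954, 0.001, -0.3, -0.0]
force: [0.5, 0.6, -1.4]
grip_width: 22.6
gripper_force: 59.2
```

Emit:
servo_tool([
  {"slide": [0.25,0,0],"rotation": [0,0,0]},
  {"slide": [0.25,0,0],"rotation": [0,0,0]},
  {"slide": [0.25,0,0],"rotation": [0,0,0]},
  {"slide": [0,0,0],"rotation": [0,0,0]},
  {"slide": [0,0,0],"rotation": [0,0,0]},
])

```text
time: 27.67
tool_pos: [478.9, -266.1, 154.9]
eef_rot: [0.954, 0.0, -0.3, 0.0]
force: [-0.3, 0.1, -0.9]
grip_width: 22.4
gripper_force: 59.2
```

```bash
python3 - <<'E'
from m import *
tgt(65)
E
```

```text
tip in slot 13.95 0.29 -0.41 pitch err deg -0.09 yaw 0.03
slide total [ 2.55  0.02 -0.02]
[ 478.90385842 -266.10399054  154.9050184 ] [-0.31438933  0.12349701 -0.9283706 ] 27.6667
```

In the slot with no contact force. Continue.

Emit:
servo_tool([
  {"slide": [0.3,0,-0.02],"rotation": [0,0.0005,0]},
  {"slide": [0.3,0,0],"rotation": [0,0,0]},
  {"slide": [0.3,0,0],"rotation": [0,0,0]},
  {"slide": [0.3,0,0],"rotation": [0,0,0]},
  {"slide": [0.3,0,0],"rotation": [0,0,0]},
])

```text
time: 28.08
tool_pos: [504.2, -266.1, 137.8]
eef_rot: [0.954, 0.0, -0.3, 0.0]
force: [-0.5, -0.4, -1.0]
grip_width: 22.2
gripper_force: 59.2
```

Emit:
servo_tool([
  {"slide": [0.3,0,0],"rotation": [0,0,0]},
  {"slide": [0.3,0,0],"rotation": [0,0,0]},
  {"slide": [0.2,0,0],"rotation": [0,0,0]},
  {"slide": [0.2,0,0],"rotation": [0,0,0]},
  {"slide": [0,0,0],"rotation": [0,0,0]},
])

```text
time: 28.5
tool_pos: [520.4, -266.0, 126.2]
eef_rot: [0.954, 0.0, -0.3, -0.0]
force: [-0.3, 0.8, -1.9]
grip_width: 22.1
gripper_force: 59.2
```

Emit:
servo_tool([
  {"slide": [0.15,0,0],"rotation": [0,0,0]},
  {"slide": [0.15,0,0],"rotation": [0,0,0]},
  {"slide": [0.1,0,0],"rotation": [0,0,0]},
  {"slide": [0,0,0],"rotation": [0,0,0]},
  {"slide": [0,0,0],"rotation": [0,0,0]},
])

```text
time: 28.92
tool_pos: [526.6, -266.1, 122.3]
eef_rot: [0.954, 0.0, -0.3, 0.0]
force: [-0.1, 0.6, -1.4]
grip_width: 22.6
gripper_force: 59.2
```

```bash
python3 - <<'E'
from m import *
tgt(75)
E
```

```text
tip in slot 71.76 0.23 0.43 pitch err deg -0.01 yaw 0.02
slide total [0.16 0.01 0.02]
[ 526.61949588 -266.13719473  122.31499009] [-0.13524463  0.6084324  -1.38431976] 28.9167
```

Push gently to the bottom until contact.

Emit:
servo_tool([
  {"slide": [0.1,0,0.01],"rotation": [0,0,0]},
  {"slide": [0.08,0,0.01],"rotation": [0,0,0]},
  {"slide": [0,0,0],"rotation": [0,0,0]},
  {"slide": [0,0,0],"rotation": [0,0,0]},
])

```text
time: 29.25
tool_pos: [528.9, -266.1, 120.4]
eef_rot: [0.954, 0.0, -0.3, 0.0]
force: [-3.7, 0.3, 2.0]
grip_width: 22.5
gripper_force: 59.4
```

Emit:
servo_tool([
  {"slide": [0.08,0,0],"rotation": [0,0,0]},
  {"slide": [0,0,0],"rotation": [0,0,0]},
  {"slide": [0,0,0],"rotation": [0,0,0]},
])

```text
time: 29.5
tool_pos: [529.0, -266.1, 120.4]
eef_rot: [0.953, -0.0, -0.302, -0.0]
force: [-9.3, 1.4, 7.7]
grip_width: 22.5
gripper_force: 59.5
```

Bottom contact. Ease off, release and retreat square to the handle.

Emit:
servo_tool([
  {"slide": [-0.06,0,0],"rotation": [0,0,0]},
  {"slide": [0,0,0],"rotation": [0,0,0]},
])

```text
time: 29.67
tool_pos: [528.9, -266.1, 120.5]
eef_rot: [0.954, -0.0, -0.3, -0.0]
force: [-5.6, 1.4, 3.1]
grip_width: 22.2
gripper_force: 59.4
```

Emit:
servo_tool([
  {"slide": [0,0,0],"rotation": [0,0,0]},
  {"slide": [0,0,0],"rotation": [0,0,0]},
  {"slide": [0,0,0],"rotation": [0,0,0]},
  {"slide": [0,0,0],"rotation": [0,0,0]},
  {"slide": [0,0,0],"rotation": [0,0,0]},
], jaw=0.3)

```text
time: 30.08
tool_pos: [529.9, -266.1, 119.6]
eef_rot: [0.954, 0.0, -0.299, 0.0]
force: [-0.1, -0.1, -1.1]
grip_width: 55.5
gripper_force: 0.0
```

Emit:
servo_tool([
  {"slide": [0,0,-0.2],"rotation": [0,0,0]},
  {"slide": [0,0,-0.5],"rotation": [0,0,0]},
  {"slide": [0,0,-1],"rotation": [0,0,0]},
  {"slide": [0,0,-1],"rotation": [0,0,0]},
  {"slide": [0,0,-1],"rotation": [0,0,0]},
])

```text
time: 30.5
tool_pos: [572.5, -266.0, 181.5]
eef_rot: [0.954, 0.0, -0.299, 0.0]
force: [-0.1, -1.0, 0.4]
grip_width: 56.2
gripper_force: 0.0
```

Emit:
servo_tool([
  {"slide": [0,0,-1],"rotation": [0,0,0]},
  {"slide": [0,0,-1],"rotation": [0,0,0]},
  {"slide": [0,0,0],"rotation": [0,0,0]},
  {"slide": [0,0,0],"rotation": [0,0,0]},
  {"slide": [0,0,0],"rotation": [0,0,0]},
])

```text
time: 30.92
tool_pos: [594.3, -266.0, 212.0]
eef_rot: [0.954, 0.0, -0.3, -0.0]
force: [-0.1, -0.1, -0.2]
grip_width: 55.6
gripper_force: 0.0
```

```bash
python3 - <<'E'
from m import *
n=np.array([np.sin(np.radians(35)),0,np.cos(np.radians(35))]);s=np.array([n[2],0,-n[0]])
im,w,o=wrist();H,S,V=hsv(im);d=w-M;l=np.stack([d@s,d[...,1],d@n],-1)
p=l[((H<8)|(H>172))&(S>120)&(abs(l[...,1])<30)&(abs(l[...,2])<30)&(l[...,0]<5)&(l[...,0]>-150)]
print('handle in slot frame',len(p),p.mean(0),'x',np.percentile(p[:,0],[.3,99.7]),'y',np.percentile(p[:,1],[1,99]),'z fit',np.linalg.lstsq(np.c_[p[:,0],np.ones(len(p))],p[:,2],rcond=None)[0],'(end expected -115)')
for k in('top','scene'):
    im,dd=snap(k);w=cloud(k,dd);ring(w,im,'S',58,(588,220));ring(w,im,'L',38,(588,220))
print(bot.get_obs()['time'])
E
```

```text
handle in slot frame 2072 [-64.02034607   0.55817044   9.44137313] x [-113.25852039  -15.02550035] y [-10.87794287  12.0841514 ] z fit [ 0.03686393 11.80141471] (end expected -115)
S 134 z 57.5 mean [586.1 220.2] circ [587.6 221.5  26. ]
L 66 z 37.2 mean [584.7 206.2] circ [588.6 219.4  32.9]
S 227 z 58.0 mean [588.3 224.9] circ [586.  221.8  29. ]
L 130 z 37.9 mean [598.8 232.5] circ [586.6 221.8  32.7]
31.0667
```

```bash
python3 -c "
from plant import bot
print(bot.finish_job())"
```

```text
the job is handed in; nothing more can be done
None
```

The job is handed in, at about 31 s of the 72 s: by the last camera check both rolls are home on the spindle (yellow, then blue) and the scraper rests on the slot's bottom, all let go. The verdict was not returned, and the markers, snips and microphone were never touched but not measured afterwards.

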